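Swap the specimen tray at a sorting station

ROBOT

A 6-joint arm with a two-finger parallel gripper is mounted at the origin on the work surface. World frame = base frame: x ahead of the robot, y to its left, z up, the work surface at z = 0. Lengths are in m, angles in degrees, forces in N, time in s.
With the tool pointing down it reaches from about 0.35 to 0.875 m from the base axis. Payload 4.2 kg.
Tool frame: the origin (TCP) lies on the centre line of the jaws, within the pads' length; the fingertips stand 14 mm ahead of it and the grasp point (between the pads) lies 5 mm behind it; y points along the fingers, z is the direction in which the jaws open and shut, and the axes are right-handed (so a half turn about y gives the same grasp; the last joint's range is limited). The gripper opens to 87 mm and grips with 3 to 60 N. Pads are 19 mm wide; open, the fingers measure 117 mm over their backs; the gripper's body (75 mm by 190 mm) begins 51 mm behind the grasp point.
Start: joints at [83.973, 22.042, 0.453, 0, -68.411, -14.817], TCP at [0.222, 0.584, 0.237] pointing down, gripper open.
Joint ranges: [-179.83, 179.83], [-69.29, 118.12], [-61.27, 80.66], [-181.25, 117.63], [-171.15, -9.14], [-177.46, 177.46]. Speed limits (degrees/s): [159.86, 159.86, 180, 180, 180, 180].

INTERFACE

Orientations are given as a 3x3 rotation matrix whose columns are the frame's x, y, z axes.
In Python, from station import read_state, vision, r gives the robot as it stands. The module is installed in compiled form; this text tells all that it offers.
- The arm moves only by the tool carry_out, never from a script. Its argument "steps" is a list of rows, each an object with "rotation": the turn, a rotation vector about the tool's x, y, z in rad, a list of three; "dp": the shift along the tool's x, y, z in mm, a list of three; "gripper": the finger opening in mm, from 0 to 87. A call has 1 to 8 rows; each row shifts and turns the commanded pose from where the row before left it, along the tool's axes as they then stand; what a row does not reach is not made up. A row lasts 1/10 s, in which the tool goes at most 50 mm and 8.59 degrees, less where a joint would pass 70% of its speed; a pose out of reach is approached as far as the arm can. A call with a gripper value outside its range is refused whole. The fingers move at their own pace and stop on an object; "newtons" is the grip in N (left out, the last holds). Time passes only in rows, so rows that do not move let the fingers close. It gives the time, the measured TCP pose, the force and the opening at its end, in the units of the state.
- read_state(): the state, without advancing time (a new reading comes with each control period).
- vision.read_camera(name): name is "side" or "top" or "wrist"; returns the picture (480x640x3 uint8, red, green, blue); there is no depth.
- vision.camera_info(name): a dict with "fx", "fy", "cx", "cy" (pixels), "world_to_cam" (4x4, takes a point from world to camera coordinates). Camera axes: x right, y up, looking along -z (the intrinsics and any distortion apply to the point x, -y, -z); pixel columns grow to the right and rows downward; lengths in m; the calibration is good to about 2 mm. A picture is of the moment at which its call begins: read the wrist's pose just before it. camera_info takes no time and is no camera call; for the wrist camera it gives the pose at the moment of the call.
- r.close_job(): hands the job in, once; it reports no verdict.
Trained networks look in the newest picture that a camera, given by its name, has taken for a name from the list of things; names that differ only in an ending like _2 or _b are one class to them, and where a whole thing is asked for, a point or a joint stands for the part that bears it (a point fixed in the world has none). Each returns a list of dicts, best first, with "score" (0 to 1); they miss things now and then, are a little off and sometimes report something else, mostly with a low value. They report only what shows in the picture. A call takes as long as a camera call. They do not tell look-alikes from the thing itself.
- vision.spot_in(camera, query): "bbox" ([centre column, centre row, width, height] in pixels, round what is visible of it).
- vision.masks_of(camera, query): "pixels" (480x640 bool, what is visible of it) and "bbox" ([centre column, centre row, width, height] in pixels, round what is visible of it).
The state is a dict: "clock": time; "joint_pos": joint angles; "joint_vel": joint speeds; "joint_torque": joint torques, N m; "ee_pos": TCP position; "tool_rot": TCP orientation; "wrist_force": force on the tool from outside, world axes, zero at the start; "torque": the same for the moment, N m; "grip_width": finger opening in m.
Only numpy, scipy, OpenCV 4.12 (cv2) and the standard library are available. Lean on these libraries where they do the work, as an engineer would, in place of code of your own. Each camera call takes 0.05 s, during which the arm holds its last target.

TASK

The blue tray has been examined: push it fully home under its hood with the fingertips. Only after that, hook a fingertip behind the lip of the green tray and draw it out along its rail all the way to its stop, with its dish riding in it. Do not pinch either lip, do not touch or lift the dishes, and leave the yellow tray shut and everything else where it stands.

Things in the scene. Friction and masses are not known exactly. Their poses are not given: they have to be found in the camera images.
- done_unit: Specimen station with the blue tray, fixed to the table: grey base plate 170 x 140 x 8 mm with side rails, a white dust hood over its rear part (blue stripe on its roof; roof top 62 mm above the table). Origin: centre of its underside. Its own -x is the direction in which its tray draws out. The hood's front edge lies 30 mm to -x of the origin, its back 85 mm to +x
- done_tray (a joint): Travel of the blue tray along its level rails, m: 0 = fully home, 0.120 = drawn out to its stop. No spring; it stays where it is left; sliding takes 1.5 to 3 N
- done_lip (a point): Middle of the top edge of the upright blue lip across the front of the tray, 37 mm above the table; moves with the tray. The lip is 8 mm thick along the unit's x (front face 4 mm to -x of this point, rear face 4 mm to +x), 110 mm wide along y and reaches from 9 mm above the table to this edge. When the tray is home it lies 91 mm to -x of the unit's origin
- next_unit: Specimen station with the green tray, fixed to the table: grey base plate 170 x 140 x 8 mm with side rails, a white dust hood over its rear part (green stripe on its roof; roof top 62 mm above the table). Origin: centre of its underside. Its own -x is the direction in which its tray draws out. The hood's front edge lies 30 mm to -x of the origin, its back 85 mm to +x
- next_tray (a joint): Travel of the green tray along its level rails, m: 0 = fully home, 0.120 = drawn out to its stop. No spring; it stays where it is left; sliding takes 1.5 to 3 N
- next_lip (a point): Middle of the top edge of the upright green lip across the front of the tray, 37 mm above the table; moves with the tray. The lip is 8 mm thick along the unit's x (front face 4 mm to -x of this point, rear face 4 mm to +x), 110 mm wide along y and reaches from 9 mm above the table to this edge. When the tray is home it lies 91 mm to -x of the unit's origin
- spare_unit: Specimen station with the yellow tray, fixed to the table: grey base plate 170 x 140 x 8 mm with side rails, a white dust hood over its rear part (yellow stripe on its roof; roof top 62 mm above the table). Origin: centre of its underside. Its own -x is the direction in which its tray draws out. The hood's front edge lies 30 mm to -x of the origin, its back 85 mm to +x
- spare_tray (a joint): Travel of the yellow tray along its level rails, m: 0 = fully home, 0.120 = drawn out to its stop. No spring; it stays where it is left; sliding takes 1.5 to 3 N
- spare_lip (a point): Middle of the top edge of the upright yellow lip across the front of the tray, 37 mm above the table; moves with the tray. The lip is 8 mm thick along the unit's x (front face 4 mm to -x of this point, rear face 4 mm to +x), 110 mm wide along y and reaches from 9 mm above the table to this edge. When the tray is home it lies 91 mm to -x of the unit's origin
- next_well (a point): Centre of the open finger well behind the green lip, on the tray floor (13 mm above the table). The well is open above, 55 mm long along the rail (lip's rear face to a crossbar 8 mm high) and 116 mm wide; the hood's front edge is just above the crossbar while the tray is home, and the dish lies behind it. Axes as the unit's; it moves with the tray
- next_pocket (a point): Centre of the dish pocket's floor in the green tray, 13 mm above the table: pocket 92 mm (x) by 104 mm (y) with rims 8 mm high. Under the hood while the tray is home
- next_dish: Loose lidded culture dish, 84 mm across, 16 mm high, 40 g, lying in the green tray's pocket, hidden by the hood at the start. Origin: centre of its underside
- spare_dish: The same dish in the yellow tray, under its hood; to be left alone
- pot: Loose amber specimen pot, 30 mm across, 35 mm high, standing on the table; bystander. Origin: centre of its underside
- spray: Conical clear spray bottle with green head, 200 mm tall, 90 mm across at the foot, loose; bystander. Origin: centre of its underside
- jar: Glass jar with white cap, 60 mm across, 95 mm tall, loose; bystander. Origin: centre of its underside
- mug: Black mug, 72 mm across, 110 mm tall, loose; bystander. Origin: centre of its underside
- glove_box: Green and white glove carton, 120 x 240 x 70 mm, loose; bystander. Origin: centre of its underside
- forceps: Steel forceps lying flat, 130 mm long, 8 mm thick, loose, to one side; bystander. Origin: about half-way along, on the table
There are look-alikes about, which are no part of the job. What is shaped like the next_unit but purple is not meant.

How it is judged (in metres and radians):
On the way, in this order (a step that is already met when the one before it is completed fails the run):
1. the blue tray is fully home, the green tray still shut (value of joint done_tray below 0.008 m and value of joint next_tray below 0.02 m), for 0.2 s.
2. the green tray is drawn out to its stop, the blue one home (value of joint next_tray above 0.11 m and value of joint done_tray below 0.008 m), for 0.2 s.
At the end, for the whole second after the job is handed in: Blue tray home within 8 mm, green tray out to within 10 mm of its 120 mm stop and at rest, yellow tray shut within 8 mm, the dish flat in the green tray's pocket (all of step 2 and value of joint spare_tray below 0.008 m and velocity of joint next_tray between -0.01 and 0.01 m/s and velocity of joint done_tray between -0.01 and 0.01 m/s and angle between next_dish's own z axis and vertical below 0.1 rad and x of next_dish in the frame of next_pocket between -0.012 and 0.012 m and y of next_dish in the frame of next_pocket between -0.02 and 0.02 m and z of next_dish in the frame of next_pocket between -0.006 and 0.006 m); the robot touches nothing.
It fails at once if the green tray drawn before the blue one is home (value of joint each of next_tray, done_tray above 0.02 m).
It fails at once if a lip pinched (pressed from front and back at once) ((contact force between the fingers and done_tray_c0 above 0.5 N and contact force between the fingers and done_tray_c1 above 0.5 N) or (contact force between the fingers and next_tray_c0 above 0.5 N and contact force between the fingers and next_tray_c1 above 0.5 N)).
It fails at once if a dish touched, lifted or tipped (contact force between the fingers and next_dish above 0.5 N or contact force between the fingers and spare_dish above 0.5 N or height (world z) of any of next_dish, spare_dish above 0.028 m or angle between any of next_dish, spare_dish's own z axis and vertical above 0.4 rad).
It fails at once if the yellow tray drawn out (value of joint spare_tray above 0.02 m).
It fails at once if a bystander moved or tipped (distance of any of spray, jar, mug, glove_box, forceps, pot from where it was at the start of the episode above 0.03 m or angle between any of spray, jar, mug, glove_box, forceps, pot's own z axis and vertical above 0.4 rad).
It also fails if it takes over 48 s, if anything falls off the work surface, if the arm or the gripper's body presses on something with over 40 N, if the wrist force passes 120 N, or if a joint passes its speed limit or range.

## Working session

There is one attempt and no reset: what is moved stays moved. The work goes in short steps, Python scripts to look and compute and a tool call to move; the robot and the scene stay as the last step left them, time stands still between calls to the robot, and variables do not carry over. Pictures are saved under pics/ and viewed, and the job is handed in when it is done.

Besides the shell and the picture viewer there is one more tool, called after ">>>" as name(argument=value, ...) on one line, values as JSON. carry_out: Moves the arm, as the interface text tells. Its arguments: {"type":"object","properties":{"steps":{"type":"array"},"newtons":{"type":"number"}},"required":["steps"]}

```bash
mkdir -p pics; ls; python3 - <<'E'
from station import read_state, vision, r
import cv2, numpy as np
s=read_state(); print({k:np.round(v,3).tolist() for k,v in s.items()})
for c in ("top","side","wrist"):
    im=vision.read_camera(c); cv2.imwrite(f"pics/{c}0.png",im[:,:,::-1])
    i=vision.camera_info(c); print(c,{k:np.round(v,4).tolist() for k,v in i.items()})
E
```

```text
pics
{'clock': 0.0, 'joint_pos': [83.973, 22.09, 0.378, -0.027, -68.41, -14.816], 'joint_vel': [-0.095, -0.021, -0.003, 0.019, 0.028, -0.033], 'joint_torque': [-0.0, -39.067, 18.741, 4.22, 0.011, -0.0], 'ee_pos': [0.222, 0.584, 0.235], 'tool_rot': [[-0.934, -0.001, -0.356], [0.356, -0.002, -0.934], [-0.0, -1.0, 0.002]], 'wrist_force': [0.503, -0.084, 0.334], 'torque': [-0.017, 0.002, 0.046], 'grip_width': 0.087}
top {'fx': 528.4404, 'fy': 528.4404, 'cx': 315.1468, 'cy': 245.1226, 'world_to_cam': [[0.0047, -1.0, -0.0035, -0.0512], [0.9922, 0.0042, 0.1243, -0.4893], [-0.1243, -0.004, 0.9922, -1.3267], [0.0, 0.0, 0.0, 1.0]]}
side {'fx': 449.197, 'fy': 449.197, 'cx': 313.8313, 'cy': 246.8436, 'world_to_cam': [[0.7866, -0.6171, 0.0234, -0.4364], [0.36, 0.489, 0.7945, -0.1845], [-0.5017, -0.6165, 0.6068, -0.954], [0.0, 0.0, 0.0, 1.0]]}
wrist {'fx': 363.205, 'fy': 363.205, 'cx': 318.9406, 'cy': 240.2907, 'world_to_cam': [[-0.3558, -0.9346, 0.0024, 0.6247], [0.8952, -0.3416, -0.2861, 0.0351], [0.2682, -0.0996, 0.9582, -0.3923], [0.0, 0.0, 0.0, 1.0]]}
```

View pics/top0.png

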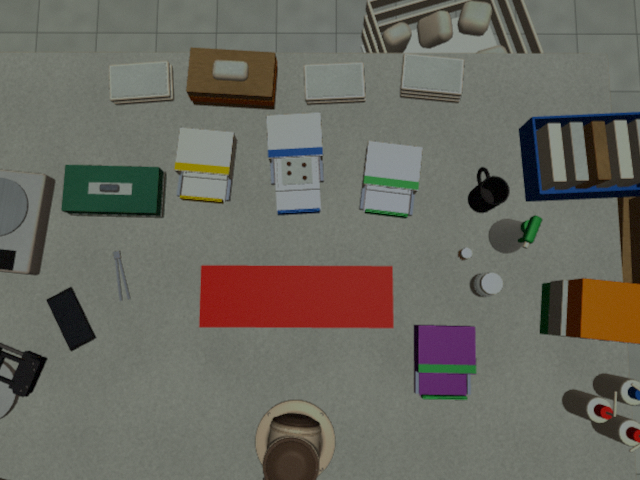

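View pics/side0.png

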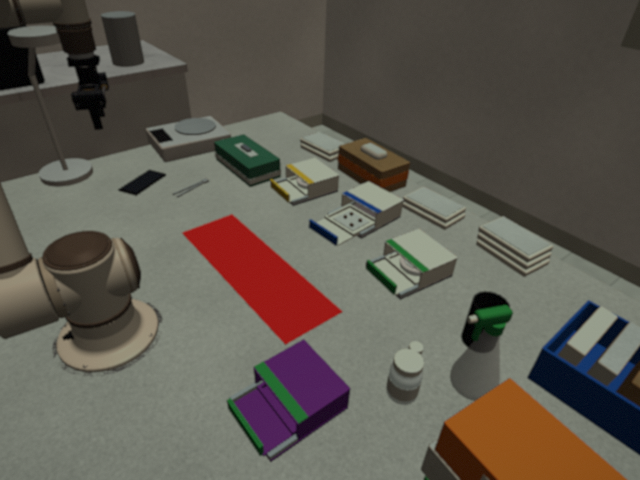

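View pics/wrist0.png

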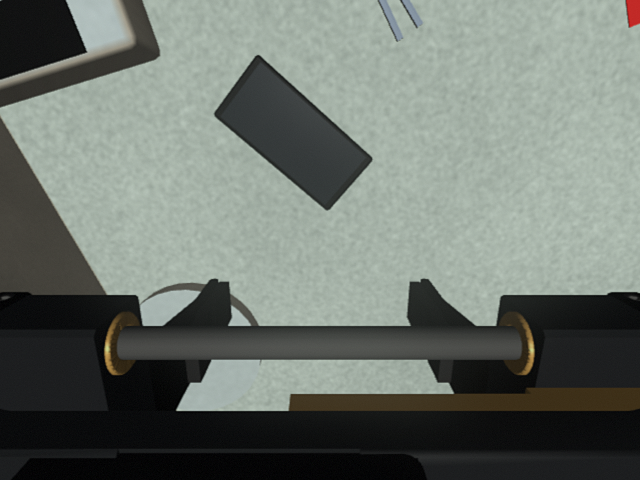

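Top view: the blue station is at about (295,165) with its tray out and lip at (298,211). The green station is at (391,180) with its lip at (388,214), and the yellow one at (205,165). The green-striped purple look-alike at (445,360) is not meant. Next I'll measure the stations.

```bash
cat > h.py <<'E'
from station import read_state, vision, r
import cv2, numpy as np
def ray(i,uv,z):
    """pixels (n,2) -> world at height z"""
    uv=np.atleast_2d(np.asarray(uv,float)); T=np.array(i["world_to_cam"]); R,t=T[:3,:3],T[:3,3]
    d=np.stack([(uv[:,0]-i["cx"])/i["fx"],-(uv[:,1]-i["cy"])/i["fy"],-np.ones(len(uv))],1)@R
    c=-R.T@t; return c+d*((z-c[2])/d[:,2])[:,None]
def proj(i,P):
    P=np.atleast_2d(P); T=np.array(i["world_to_cam"]); c=P@T[:3,:3].T+T[:3,3]
    return np.stack([i["cx"]+i["fx"]*c[:,0]/-c[:,2], i["cy"]-i["fy"]*c[:,1]/-c[:,2]],1)
E
python3 - <<'E'
from h import *
im=cv2.imread("pics/top0.png"); i=vision.camera_info("top")
cv2.imwrite("pics/crop1.png",cv2.resize(im[100:235,165:435],None,fx=2.9,fy=2.9,interpolation=cv2.INTER_CUBIC))
vision.read_camera("top")
for q in ("done_unit","done_lip","next_unit","next_lip","spare_lip","pot","next_well"):
    o=vision.masks_of("top",q)
    for d in o[:3]: 
        m=d["pixels"].astype(np.uint8); print(q,round(d["score"],2),np.round(d["bbox"],1),m.sum(),np.round(cv2.minAreaRect(cv2.findNonZero(m)),1) if 0 else cv2.minAreaRect(cv2.findNonZero(m)))
hsv=cv2.cvtColor(im,cv2.COLOR_BGR2HSV)
for n,lo,hi in(("blue",100,125),("green",50,80),("yellow",22,35)):
    m=cv2.inRange(hsv,(lo,120,50),(hi,255,255)); k,l,st,ce=cv2.connectedComponentsWithStats(m)
    for j in range(1,k):
        if st[j,4]>60 and 165<ce[j,0]<480 and 100<ce[j,1]: 
            z=0.062 if True else 0
            rc=cv2.minAreaRect(cv2.findNonZero((l==j).astype(np.uint8)))
            print(n,st[j],ce[j].round(1),rc,"z62",ray(i,ce[j],.062).round(3),"z37",ray(i,ce[j],.037).round(3))
E
```

```text
done_unit 0.61 [295.8 163.8  59.8 102.7] 5034 ((295.5982360839844, 163.9560546875), (100.2798080444336, 54.356536865234375), 87.70938873291016)
done_lip 0.86 [299.9 185.2  42.7  61.7] 2530 ((297.38623046875, 185.06552124023438), (57.95863723754883, 45.97934341430664), 86.633544921875)
next_unit 0.63 [393.5 181.1  67.6  78.3] 3984 ((390.4852600097656, 179.80880737304688), (56.834632873535156, 73.40139770507812), 5.906140327453613)
next_unit 0.58 [444.8 362.8  63.9  74.7] 4594 ((445.0, 362.9999694824219), (75.99998474121094, 63.99999237060547), 90.0)
next_unit 0.5 [486.1 285.   33.   25.3] 639 ((485.5, 284.5), (23.0, 31.0), 90.0)
next_lip 0.94 [443.8 385.7  47.   28. ] 1127 ((443.0, 386.5), (46.0, 25.0), 0.0)
next_lip 0.59 [388.1 201.7  44.   35.2] 1231 ((387.0000305175781, 201.50003051757812), (44.528465270996094, 28.776058197021484), 7.125016689300537)
spare_lip 0.59 [205.1 187.4  48.9  32. ] 1276 ((203.86923217773438, 187.54617309570312), (45.02460861206055, 29.644298553466797), 7.125016689300537)
spare_lip 0.59 [113.3 191.4 110.7  53.3] 5039 ((113.56769561767578, 191.13047790527344
[... 1233 characters left out ...]
9  0.062]] z37 [[ 0.574 -0.232  0.037]]
green [418 365  58   8 422] [447.  368.3] ((446.5, 368.5), (7.0, 57.0), 90.0) z62 [[ 0.185 -0.372  0.062]] z37 [[ 0.182 -0.378  0.037]]
green [422 395  45   4 144] [442.8 396.8] ((444.0, 396.5), (3.0, 44.0), 90.0) z62 [[ 0.117 -0.36   0.062]] z37 [[ 0.113 -0.365  0.037]]
yellow [174 162  56  13 409] [201.7 168. ] ((201.66738891601562, 168.10302734375), (55.13871765136719, 7.763953685760498), 5.04245138168335) z62 [[0.683 0.242 0.062]] z37 [[0.69  0.247 0.037]]
yellow [180 195  42   8 138] [200.6 198.4] ((200.43032836914062, 198.7664031982422), (41.37483215332031, 3.9835727214813232), 5.19442892074585) z62 [[0.604 0.242 0.062]] z37 [[0.609 0.248 0.037]]
```

View pics/crop1.png

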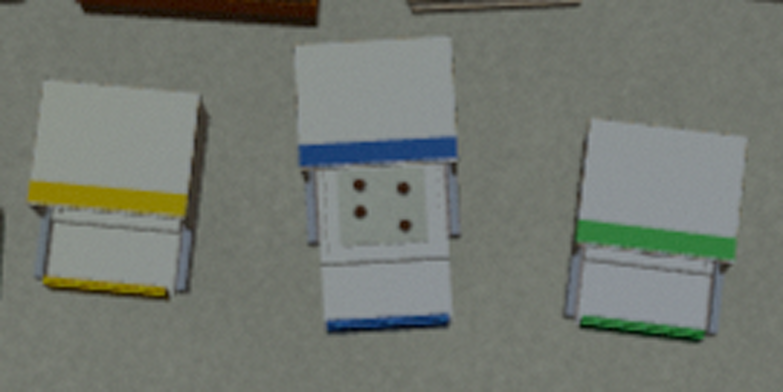

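>>> carry_out(steps=[{"rotation": [0, 0, 0], "dp": [-33, 0, 32], "gripper": 0}, {"rotation": [0, 0, 0], "dp": [-33, 0, 32], "gripper": 0}, {"rotation": [0, 0, 0], "dp": [-33, 0, 32], "gripper": 0}, {"rotation": [0, 0, 0], "dp": [-33, 0, 32], "gripper": 0}, {"rotation": [0, 0, 0], "dp": [-33, 0, 32], "gripper": 0}, {"rotation": [0, 0, 0], "dp": [-33, 0, 32], "gripper": 0}, {"rotation": [0, 0, 0], "dp": [-33, 0, 32], "gripper": 0}, {"rotation": [0, 0, 0], "dp": [-33, 0, 32], "gripper": 0}], newtons=20)

```text
clock: 1.35
ee_pos: [0.3784, 0.2492, 0.237]
tool_rot: [[-0.935, 0.001, -0.355], [0.355, 0.001, -0.935], [-0.0, -1.0, -0.001]]
wrist_force: [1.4, 0.1, -0.4]
grip_width: 0.0306
```

>>> carry_out(steps=[{"rotation": [0, 0, 0], "dp": [-33, 0, 32], "gripper": 0}, {"rotation": [0, 0, 0], "dp": [-33, 0, 32], "gripper": 0}, {"rotation": [0, 0, 0], "dp": [-33, 0, 32], "gripper": 0}, {"rotation": [0, 0, 0], "dp": [-33, 0, 32], "gripper": 0}, {"rotation": [0, -0.145, 0], "dp": [-33, 0, 32], "gripper": 0}, {"rotation": [0, -0.145, 0], "dp": [-33, 0, 32], "gripper": 0}, {"rotation": [0, -0.145, 0], "dp": [0, 0, 0], "gripper": 0}, {"rotation": [0, 0, 0], "dp": [0, 0, 0], "gripper": 0}])

```text
clock: 2.15
ee_pos: [0.4958, 0.0116, 0.2364]
tool_rot: [[-0.999, -0.0, 0.037], [-0.037, -0.0, -0.999], [0.0, -1.0, 0.0]]
wrist_force: [0.1, 0.5, 0.3]
grip_width: 0.0008
```

```bash
python3 - <<'E'
from h import *
s=read_state(); print({k:np.round(s[k],4).tolist() for k in("clock","ee_pos","tool_rot","grip_width","wrist_force","joint_pos")})
i=vision.camera_info("wrist"); im=vision.read_camera("wrist"); cv2.imwrite("pics/w1.png",im[:,:,::-1])
np.save("w1.npy",i,allow_pickle=True)
hsv=cv2.cvtColor(im,cv2.COLOR_RGB2HSV)
for n,lo,hi in(("blue",100,125),("green",50,80),("yellow",22,35)):
    m=cv2.inRange(hsv,(lo,120,40),(hi,255,255)); k,l,st,ce=cv2.connectedComponentsWithStats(m)
    for j in range(1,k):
        if st[j,4]>60:
            rc=cv2.minAreaRect(cv2.findNonZero((l==j).astype(np.uint8))); b=cv2.boxPoints(rc)
            print(n,st[j],"z62\n",ray(i,b,.062)[:,:2].round(3).tolist(),"z37\n",ray(i,b,.037)[:,:2].round(3).tolist(),b.round(1).tolist())
E
```

```text
{'clock': 2.15, 'ee_pos': [0.4958, 0.0116, 0.2364], 'tool_rot': [[-0.9993, -0.0004, 0.0373], [-0.0373, -0.0001, -0.9993], [0.0004, -1.0, 0.0]], 'grip_width': 0.0008, 'wrist_force': [0.0627, 0.52, 0.2958], 'joint_pos': [20.1406, 9.4258, -17.1947, -0.0058, -63.4038, 71.9998]}
blue [282 122 119  11 950] z62
 [[0.579, 0.047], [0.585, -0.053], [0.579, -0.054], [0.573, 0.047]] z37
 [[0.58, 0.049], [0.586, -0.058], [0.579, -0.059], [0.572, 0.049]] [[281.79998779296875, 124.5999984741211], [400.0, 121.80000305175781], [400.20001220703125, 129.89999389648438], [282.0, 132.6999969482422]]
green [ 554   21   86   42 2329] z62
 [[0.647, -0.17], [0.666, -0.17], [0.658, -0.24], [0.638, -0.242]] z37
 [[0.652, -0.185], [0.673, -0.184], [0.664, -0.26], [0.643, -0.262]] [[553.7999877929688, 46.900001525878906], [558.9000244140625, 19.200000762939453], [644.0, 34.70000076293945], [638.9000244140625, 62.400001525878906]]
green [ 518  129  122   26 1041] z62
 [[0.578, -0.154], [0.586, -0.154], [0.573, -0.262], [0.565, -0.263]] z37
 [[0.578, -0.167], [0.586, -0.167], [0.573, -0.284], [0.564, -0.285]] [[516.9000244140625, 135.5], [518.5, 126.0999984741211], [640.2999877929688, 146.39999389648438], [638.7000122070312, 155.8000030517578]]
yellow [   0   67  133   27 1220] z62
 [[0.608, 0.278], [0.615, 0.276], [0.606, 0.169], [0.599, 0.171]] z37
 [[0.611, 0.299], [0.619, 0.296], [0.608, 0.181], [0.6, 0.183]] [[-1.2000000476837158, 76.19999694824219], [0.0, 66.80000305175781], [133.10000610351562, 84.9000015258789], [131.8000030517578, 94.19999694824219]]
```

View pics/w1.png

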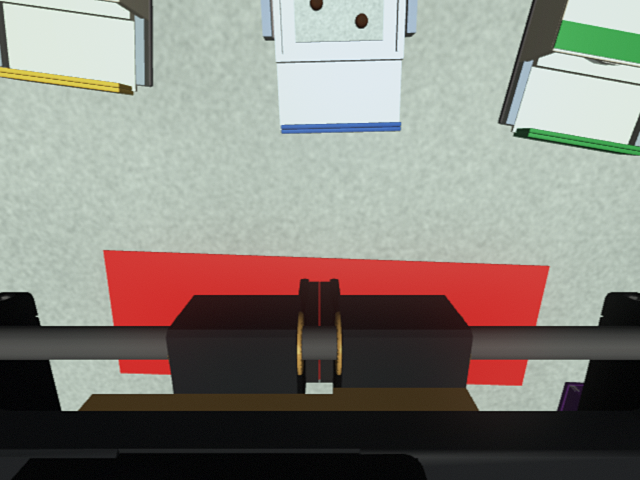

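The blue lip centre is at about (0.580, -0.005), yaw about 3.6°, and has roughly 78 mm to go. I'll lower the closed fingertips in front of it.

>>> carry_out(steps=[{"rotation": [0, -0.026, 0], "dp": [0, 0, 0], "gripper": 0}, {"rotation": [0, 0, 0], "dp": [-9.5, 41, 4.3], "gripper": 0}, {"rotation": [0, 0, 0], "dp": [-9.5, 41, 4.3], "gripper": 0}, {"rotation": [0, 0, 0], "dp": [-9.5, 41, 4.3], "gripper": 0}, {"rotation": [0, 0, 0], "dp": [-9.5, 41, 4.3], "gripper": 0}, {"rotation": [0, 0, 0], "dp": [-9.5, 40, 4.3], "gripper": 0}, {"rotation": [0, 0, 0], "dp": [0, 0, 0], "gripper": 0}])

```text
clock: 2.9
ee_pos: [0.541, -0.0056, 0.0272]
tool_rot: [[-0.998, -0.012, 0.066], [-0.066, -0.003, -0.998], [0.012, -1.0, 0.002]]
wrist_force: [-1.1, -0.2, -0.2]
grip_width: 0.0002
```

```bash
python3 - <<'E'
from h import *
i=vision.camera_info("wrist"); im=vision.read_camera("wrist"); cv2.imwrite("pics/w2.png",im[:,:,::-1])
hsv=cv2.cvtColor(im,cv2.COLOR_RGB2HSV)
m=cv2.inRange(hsv,(100,120,40),(125,255,255)); k,l,st,ce=cv2.connectedComponentsWithStats(m)
for j in range(1,k):
    if st[j,4]>60: print(st[j]); b=cv2.boxPoints(cv2.minAreaRect(cv2.findNonZero((l==j).astype(np.uint8)))); print(ray(i,b,.037)[:,:2].round(4).tolist(),ray(i,b,.062)[:,:2].round(4).tolist())
E
```

```text
[ 186  229  276   20 5028]
[[0.5724, 0.0504], [0.5801, 0.0501], [0.5866, -0.0581], [0.579, -0.0595]] [[0.5813, 0.0414], [0.5876, 0.0411], [0.5929, -0.0474], [0.5867, -0.0486]]
```

View pics/w2.png

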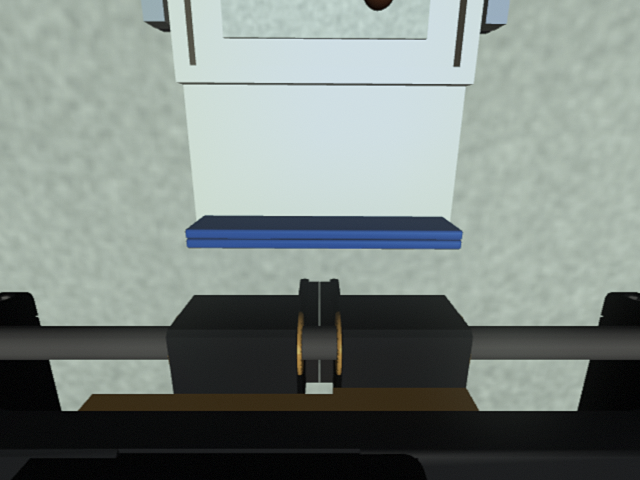

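>>> carry_out(steps=[{"rotation": [0, 0, 0], "dp": [-12, 0, 0], "gripper": 0}, {"rotation": [0, 0, 0], "dp": [-12, 0, 0], "gripper": 0}, {"rotation": [0, 0, 0], "dp": [-12, 0, 0], "gripper": 0}, {"rotation": [0, 0, 0], "dp": [-12, 0, 0], "gripper": 0}, {"rotation": [0, 0, 0], "dp": [-12, 0, 0], "gripper": 0}, {"rotation": [0, 0, 0], "dp": [-12, 0, 0], "gripper": 0}, {"rotation": [0, 0, 0], "dp": [-12, 0, 0], "gripper": 0}, {"rotation": [0, 0, 0], "dp": [-10, 0, 0], "gripper": 0}])

```text
clock: 3.75
ee_pos: [0.6384, 0.0015, 0.0356]
tool_rot: [[-0.998, 0.002, 0.067], [-0.067, 0.0, -0.998], [-0.002, -1.0, -0.0]]
wrist_force: [0.6, 0.7, 2.7]
grip_width: 0.0006
```

>>> carry_out(steps=[{"rotation": [0, 0, 0], "dp": [-3, 0, 0], "gripper": 0}, {"rotation": [0, 0, 0], "dp": [-3, 0, 0], "gripper": 0}, {"rotation": [0, 0, 0], "dp": [-2, 0, 0], "gripper": 0}])

```text
clock: 4.05
ee_pos: [0.6386, 0.0011, 0.0348]
tool_rot: [[-0.998, -0.016, 0.065], [-0.065, -0.002, -0.998], [0.016, -1.0, 0.001]]
wrist_force: [-21.1, 2.5, 16.6]
grip_width: 0.0003
```

```bash
python3 - <<'E'
from h import *
s=read_state(); print(s["clock"],s["ee_pos"],s["wrist_force"])
i=vision.camera_info("wrist"); im=vision.read_camera("wrist"); cv2.imwrite("pics/w3.png",im[:,:,::-1])
hsv=cv2.cvtColor(im,cv2.COLOR_RGB2HSV)
m=cv2.inRange(hsv,(100,120,40),(125,255,255)); k,l,st,ce=cv2.connectedComponentsWithStats(m)
for j in range(1,k):
    if st[j,4]>60: print(st[j]); b=cv2.boxPoints(cv2.minAreaRect(cv2.findNonZero((l==j).astype(np.uint8)))); print(ray(i,b,.037)[:,:2].round(4).tolist(),ray(i,b,.062)[:,:2].round(4).tolist())
E
```

```text
4.05 [0.63864842 0.00111223 0.03479455] [-21.11123981   2.4621752   16.59031027]
[   95    66   468    72 31332]
[[0.7108, 0.0928], [0.7351, 0.0898], [0.7453, -0.0801], [0.7215, -0.0864]] [[0.7123, 0.0781], [0.7324, 0.0756], [0.7409, -0.065], [0.7212, -0.0703]]
[ 200  275  251   19 4120]
[[0.6466, 0.0547], [0.6549, 0.0544], [0.6613, -0.0536], [0.6531, -0.055]] [[0.6592, 0.0466], [0.6661, 0.0463], [0.6714, -0.0431], [0.6646, -0.0443]]
```

View pics/w3.png

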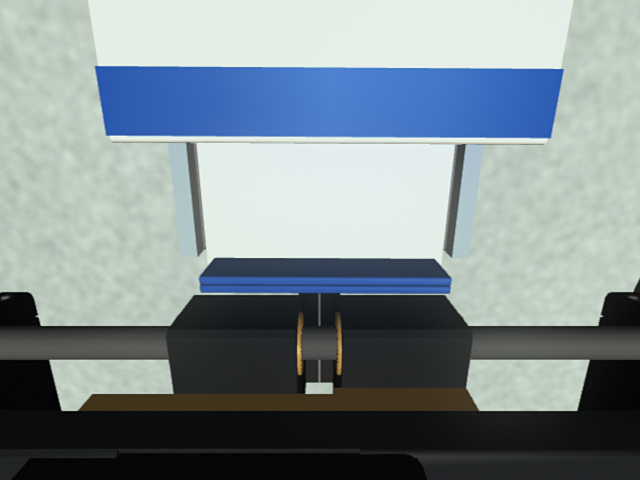

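The push force rose to 21 N, well above the 1.5–3 N sliding force, and the lip-to-hood gap measures about 62 mm against the nominal 61. The blue tray is home. Next I back off, lift, and move over to the green tray.

>>> carry_out(steps=[{"rotation": [0, 0, 0], "dp": [20, 0, 0], "gripper": 0}, {"rotation": [0, 0, 0], "dp": [20, -10, 0], "gripper": 0}, {"rotation": [0, 0, 0], "dp": [0, -48, 0], "gripper": 0}, {"rotation": [0, 0, 0], "dp": [0, -48, 0], "gripper": 0}, {"rotation": [0, 0, 0], "dp": [0, -48, 0], "gripper": 0}, {"rotation": [0, 0, 0], "dp": [15, 0, 44], "gripper": 0}, {"rotation": [0, 0, 0], "dp": [15, 0, 44], "gripper": 0}, {"rotation": [0, 0, 0], "dp": [15, 0, 44], "gripper": 0}])

```text
clock: 4.9
ee_pos: [0.5705, -0.1365, 0.1901]
tool_rot: [[-0.998, 0.006, 0.069], [-0.069, -0.0, -0.998], [-0.006, -1.0, 0.0]]
wrist_force: [0.8, -0.0, -0.9]
grip_width: 0.0003
```

>>> carry_out(steps=[{"rotation": [0, 0, 0], "dp": [10, 0, 44], "gripper": 0}, {"rotation": [0, 0.09, 0], "dp": [0, 0, 40], "gripper": 0}, {"rotation": [0, 0.09, 0], "dp": [0, 0, 0], "gripper": 0}, {"rotation": [0, 0, 0], "dp": [0, 0, 0], "gripper": 0}])

```text
clock: 5.3
ee_pos: [0.5661, -0.2215, 0.1889]
tool_rot: [[-0.993, 0.004, -0.115], [0.115, -0.001, -0.993], [-0.004, -1.0, 0.0]]
wrist_force: [0.7, -0.1, -0.4]
grip_width: 0.0002
```

```bash
cat > look.py <<'E'
from h import *
import sys
s=read_state(); print(s["clock"],s["ee_pos"].round(4) if hasattr(s["ee_pos"],"round") else s["ee_pos"],np.round(s["tool_rot"],3).tolist(),np.round(s["wrist_force"],1))
i=vision.camera_info("wrist"); im=vision.read_camera("wrist"); cv2.imwrite(f"pics/{sys.argv[1]}.png",im[:,:,::-1])
hsv=cv2.cvtColor(im,cv2.COLOR_RGB2HSV)
for n,lo,hi in(("blue",100,125),("green",50,80)):
    m=cv2.inRange(hsv,(lo,120,40),(hi,255,255)); k,l,st,ce=cv2.connectedComponentsWithStats(m)
    for j in range(1,k):
        if st[j,4]>300: print(n,st[j]); b=cv2.boxPoints(cv2.minAreaRect(cv2.findNonZero((l==j).astype(np.uint8)))); print(" z37",ray(i,b,.037)[:,:2].round(4).tolist(),"z62",ray(i,b,.062)[:,:2].round(4).tolist())
vision.read_camera("top"); cv2.imwrite(f"pics/{sys.argv[1]}t.png",cv2.resize(vision.read_camera("top")[100:235,165:435,::-1],None,fx=2.9,fy=2.9,interpolation=cv2.INTER_CUBIC))
E
python3 look.py w4
```

```text
5.3 [ 0.5661 -0.2215  0.1889] [[-0.993, 0.004, -0.115], [0.115, -0.001, -0.993], [-0.004, -1.0, 0.0]] [ 0.7 -0.1 -0.4]
blue [   0   14   67   45 2135]
 z37 [[0.7468, -0.0007], [0.7497, -0.0519], [0.7281, -0.0501], [0.7249, 0.0023]] z62 [[0.7382, -0.0197], [0.7409, -0.0667], [0.7211, -0.065], [0.7181, -0.017]]
blue [   0  139  118   29 1179]
 z37 [[0.656, 0.0298], [0.6611, -0.0687], [0.653, -0.068], [0.6476, 0.0313]] z62 [[0.655, 0.0083], [0.6597, -0.082], [0.6522, -0.0814], [0.6473, 0.0097]]
green [ 236  112  195   29 5091]
 z37 [[0.6472, -0.1634], [0.6675, -0.1673], [0.6491, -0.318], [0.6284, -0.3173]] z62 [[0.6469, -0.1689], [0.6656, -0.1724], [0.6487, -0.3107], [0.6297, -0.31]]
green [267 213 128   9 821]
 z37 [[0.5788, -0.1778], [0.5854, -0.1789], [0.5719, -0.2855], [0.5652, -0.285]] z62 [[0.5842, -0.1821], [0.5902, -0.1831], [0.5778, -0.2808], [0.5718, -0.2804]]
```

View pics/w4.png

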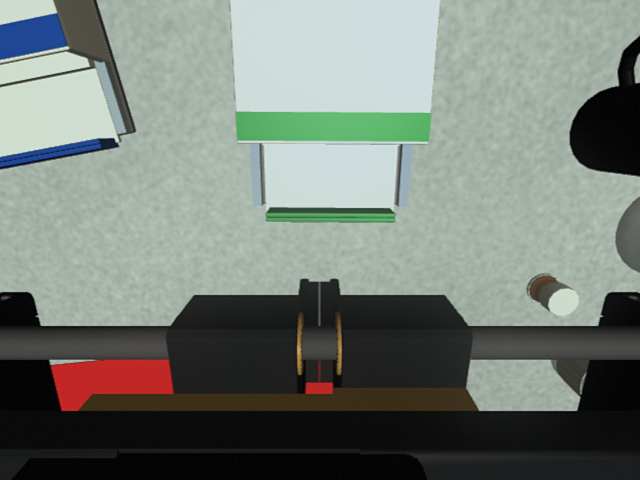

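View pics/w4t.png

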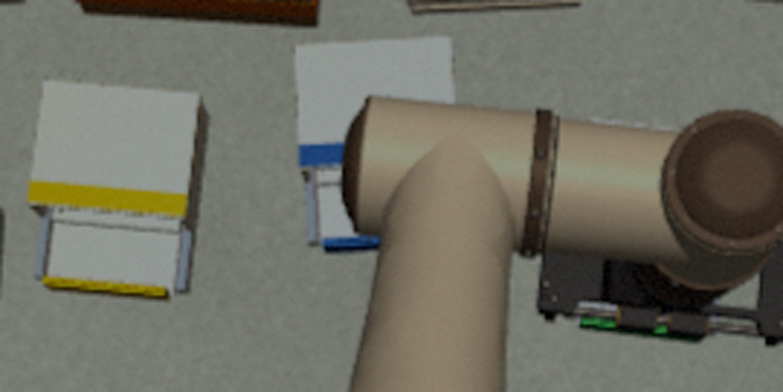

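The wrist view confirms a white hood with a green stripe, lip at (331,215) and an open well behind it. This is the green station, not the purple one. Its lip centre is at about (0.575, -0.232), yaw about -7°. I'll lower the closed tips into the well.

>>> carry_out(steps=[{"rotation": [0, 0.007, 0], "dp": [-35, 0, 9], "gripper": 0}, {"rotation": [0, 0, 0], "dp": [0, 0, 0], "gripper": 0}, {"rotation": [0, 0, 0], "dp": [0, 45, 0], "gripper": 0}, {"rotation": [0, 0, 0], "dp": [0, 45, 0], "gripper": 0}, {"rotation": [0, 0, 0], "dp": [0, 10, 0], "gripper": 0}, {"rotation": [0, 0, 0], "dp": [0, 0, 0], "gripper": 0}])

```text
clock: 6.05
ee_pos: [0.5987, -0.2327, 0.0854]
tool_rot: [[-0.993, -0.004, -0.118], [0.118, 0.0, -0.993], [0.004, -1.0, 0.0]]
wrist_force: [0.2, -0.5, 0.3]
grip_width: 0.0003
```

```bash
python3 look.py w5
```

```text
6.05 [ 0.5987 -0.2327  0.0854] [[-0.993, -0.004, -0.118], [0.118, 0.0, -0.993], [0.004, -1.0, 0.0]] [ 0.2 -0.5  0.3]
green [  175   175   299    42 11894]
 z37 [[0.642, -0.1567], [0.664, -0.162], [0.6444, -0.3209], [0.6218, -0.3209]] z62 [[0.6465, -0.1674], [0.6657, -0.172], [0.6487, -0.3108], [0.6289, -0.3108]]
```

View pics/w5.png

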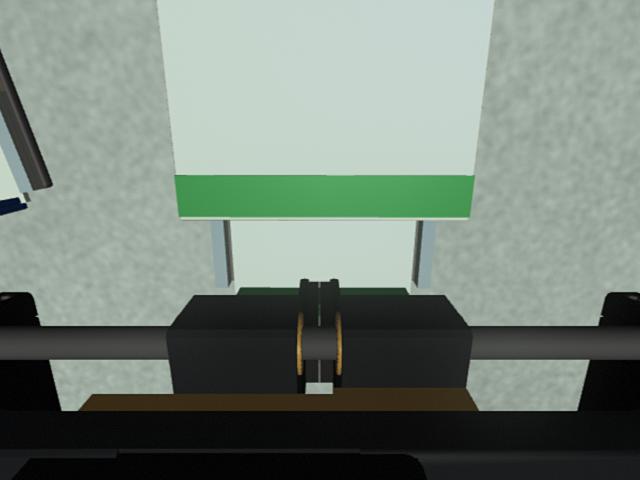

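>>> carry_out(steps=[{"rotation": [0, 0, 0], "dp": [-2, 25, 0], "gripper": 0}, {"rotation": [0, 0, 0], "dp": [0, 18, 0], "gripper": 0}, {"rotation": [0, 0, 0], "dp": [0, 8, 0], "gripper": 0}, {"rotation": [0, 0, 0], "dp": [0, 0, 0], "gripper": 0}])

```text
clock: 6.6
ee_pos: [0.6017, -0.2338, 0.0362]
tool_rot: [[-0.993, 0.001, -0.12], [0.12, -0.0, -0.993], [-0.001, -1.0, 0.0]]
wrist_force: [0.5, 0.1, -0.1]
grip_width: 0.0003
```

```bash
python3 look.py w6; python3 - <<'E'
from h import *
cv2.imwrite("pics/s6.png",cv2.resize(vision.read_camera("side")[200:320,340:500,::-1],None,fx=5,fy=5,interpolation=cv2.INTER_CUBIC))
E
```

```text
6.6 [ 0.6017 -0.2338  0.0362] [[-0.993, 0.001, -0.12], [0.12, -0.0, -0.993], [-0.001, -1.0, 0.0]] [ 0.5  0.1 -0.1]
green [  118   201   412    55 21796]
 z37 [[0.6629, -0.1571], [0.6425, -0.3251], [0.6188, -0.3262], [0.64, -0.1506]] z62 [[0.6658, -0.1715], [0.6489, -0.3112], [0.6291, -0.312], [0.6468, -0.1661]]
```

View pics/s6.png

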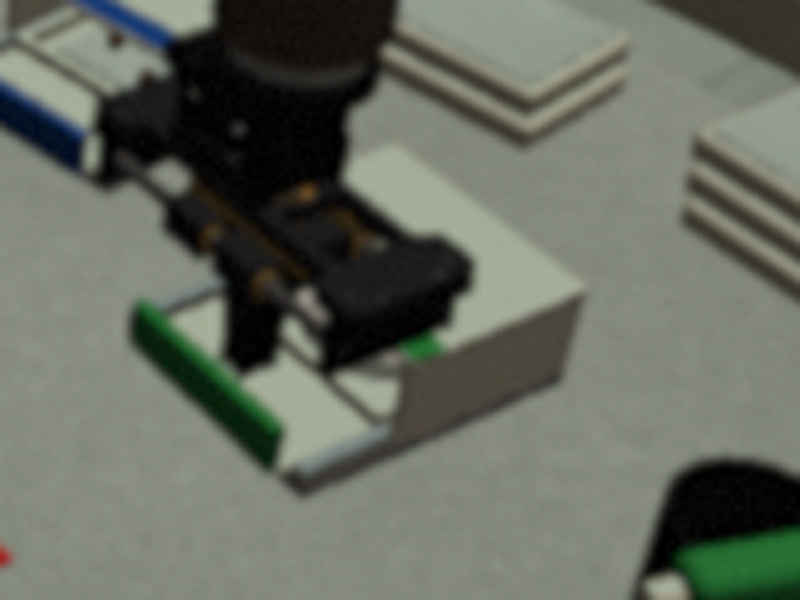

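View pics/w6.png

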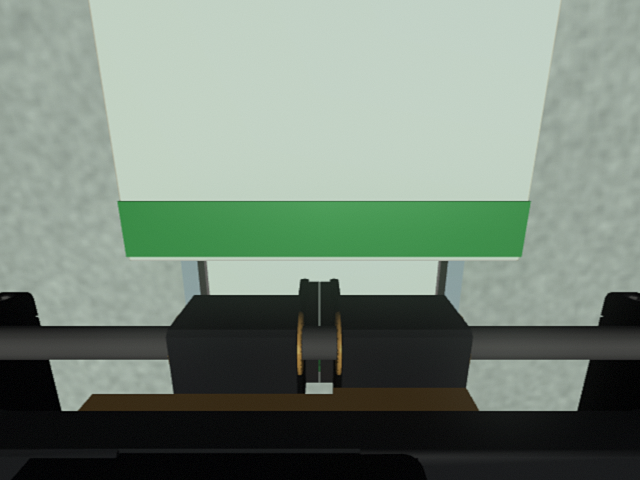

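The tips are in the well behind the green lip with no contact force. In the side view I can still see into the blue station, so I'll check numerically that the blue tray is home before pulling.

```bash
python3 - <<'E'
from h import *
i=vision.camera_info("side"); im=vision.read_camera("side")[:,:,::-1].copy()
def draw(lip,yaw,home,col):
    x=np.array([np.cos(yaw),np.sin(yaw),0]);y=np.array([-x[1],x[0],0])
    for d,c in ((0,(0,0,255)),(-.078 if home else 0,(255,0,255))):
        L=np.array([*lip,.037])+d*x
        P=np.array([L+s*.055*y-.004*x for s in(-1,1)]); p=proj(i,P)*1; cv2.line(big,*[tuple(int(v) for v in (q-[280,180])*6) for q in p],c,1)
    L=np.array([*lip,.062])+.061*x; P=np.array([L+s*.07*y for s in(-1,1)]); p=proj(i,P); cv2.line(big,*[tuple(int(v) for v in (q-[280,180])*6) for q in p],(0,255,255),1)
big=cv2.resize(im[180:280,280:410],None,fx=6,fy=6,interpolation=cv2.INTER_CUBIC)
draw((.654,.0),np.radians(3.6),True,0)
cv2.imwrite("pics/s7.png",big)
E
```

```text
(no output)
```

View pics/s7.png

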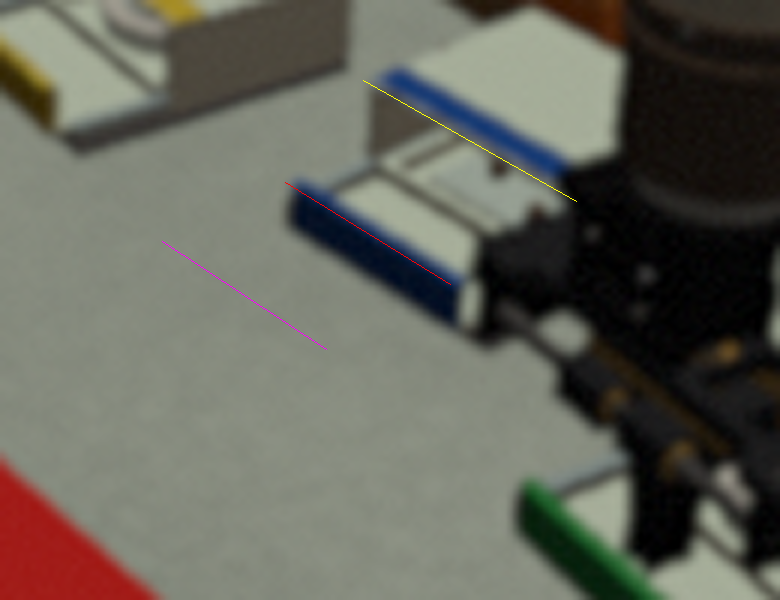

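The predicted home lip line (red) lies on the lip, so the dots are just what shows under the hood. The blue tray is home. Now I draw the green tray out.

>>> carry_out(steps=[{"rotation": [0, 0, 0], "dp": [8, 0, 0], "gripper": 0}, {"rotation": [0, 0, 0], "dp": [5, 0, 0], "gripper": 0}, {"rotation": [0, 0, 0], "dp": [6, 0, 0], "gripper": 0}, {"rotation": [0, 0, 0], "dp": [8, 0, 0], "gripper": 0}, {"rotation": [0, 0, 0], "dp": [10, 0, 0], "gripper": 0}, {"rotation": [0, 0, 0], "dp": [11, 0, 0], "gripper": 0}, {"rotation": [0, 0, 0], "dp": [11, 0, 0], "gripper": 0}, {"rotation": [0, 0, 0], "dp": [11, 0, 0], "gripper": 0}])

```text
clock: 7.65
ee_pos: [0.5311, -0.2252, 0.0359]
tool_rot: [[-0.993, 0.001, -0.12], [0.12, -0.0, -0.993], [-0.001, -1.0, 0.0]]
wrist_force: [2.0, 0.1, 1.7]
grip_width: 0.0004
```

>>> carry_out(steps=[{"rotation": [0, 0, 0], "dp": [11, 0, 0], "gripper": 0}, {"rotation": [0, 0, 0], "dp": [11, 0, 0], "gripper": 0}, {"rotation": [0, 0, 0], "dp": [11, 0, 0], "gripper": 0}, {"rotation": [0, 0, 0], "dp": [9, 0, 0], "gripper": 0}, {"rotation": [0, 0, 0], "dp": [7, 0, 0], "gripper": 0}, {"rotation": [0, 0, 0], "dp": [5, 0, 0], "gripper": 0}, {"rotation": [0, 0, 0], "dp": [3, 0, 0], "gripper": 0}])

```text
clock: 8.35
ee_pos: [0.4748, -0.2184, 0.0355]
tool_rot: [[-0.993, -0.0, -0.121], [0.121, 0.0, -0.993], [0.0, -1.0, 0.0]]
wrist_force: [2.4, 0.7, 0.5]
grip_width: 0.0005
```

```bash
python3 look.py w8
```

```text
8.35 [ 0.4748 -0.2184  0.0355] [[-0.993, -0.0, -0.121], [0.121, 0.0, -0.993], [0.0, -1.0, 0.0]] [2.4 0.7 0.5]
```

View pics/w8.png

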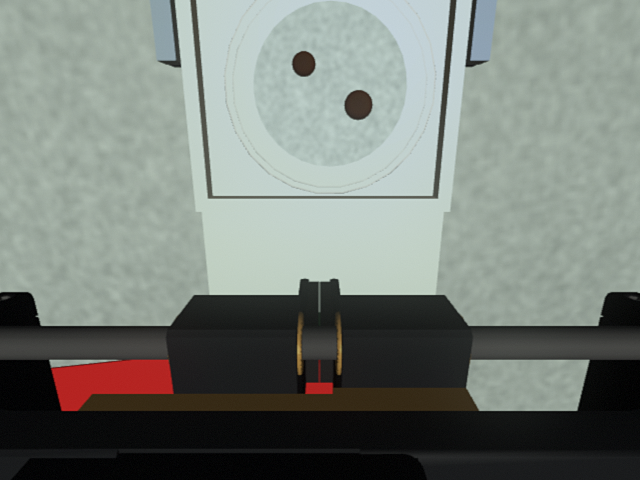

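The dish rides flat in its pocket. The pull is at the sliding force of 2.4 N, so the tray is not at its stop yet.

>>> carry_out(steps=[{"rotation": [0, 0, 0], "dp": [3, 0, 0], "gripper": 0}, {"rotation": [0, 0, 0], "dp": [3, 0, 0], "gripper": 0}, {"rotation": [0, 0, 0], "dp": [2, 0, 0], "gripper": 0}])

```text
clock: 8.8
ee_pos: [0.4709, -0.2178, 0.0359]
tool_rot: [[-0.993, 0.008, -0.12], [0.12, -0.001, -0.993], [-0.008, -1.0, 0.0]]
wrist_force: [9.5, -0.6, -6.7]
grip_width: 0.0003
```

>>> carry_out(steps=[{"rotation": [0, 0, 0], "dp": [2, 0, 0], "gripper": 0}, {"rotation": [0, 0, 0], "dp": [2, 0, 0], "gripper": 0}])

```text
clock: 9.0
ee_pos: [0.4707, -0.2177, 0.0365]
tool_rot: [[-0.993, 0.016, -0.119], [0.119, -0.003, -0.993], [-0.016, -1.0, 0.001]]
wrist_force: [13.9, -1.5, -11.7]
grip_width: 0.0002
```

The force climbed to 14 N with no further motion, so the tray is at its stop. I'll release towards the well centre, then lift straight up and away.

>>> carry_out(steps=[{"rotation": [0, 0, 0], "dp": [-14, 0, 0], "gripper": 0}, {"rotation": [0, 0, 0], "dp": [-8, 0, 0], "gripper": 0}, {"rotation": [0, 0, 0], "dp": [0, -15, 0], "gripper": 0}, {"rotation": [0, 0, 0], "dp": [0, -45, 0], "gripper": 0}, {"rotation": [0, 0, 0], "dp": [0, -48, 0], "gripper": 0}, {"rotation": [0, 0, 0], "dp": [0, -48, 0], "gripper": 0}, {"rotation": [0, 0, 0], "dp": [0, -20, 0], "gripper": 0}, {"rotation": [0, 0, 0], "dp": [0, 0, 0], "gripper": 0}])

```text
clock: 9.8
ee_pos: [0.4864, -0.22, 0.2154]
tool_rot: [[-0.993, 0.007, -0.12], [0.12, -0.001, -0.993], [-0.007, -1.0, 0.001]]
wrist_force: [0.6, 0.3, -0.7]
grip_width: 0.0004
```

```bash
python3 look.py w9; python3 - <<'E'
from h import *
cv2.imwrite("pics/s9.png",vision.read_camera("side")[:,:,::-1]);cv2.imwrite("pics/t9.png",vision.read_camera("top")[:,:,::-1])
E
```

```text
9.8 [ 0.4864 -0.22    0.2154] [[-0.993, 0.007, -0.12], [0.12, -0.001, -0.993], [-0.007, -1.0, 0.001]] [ 0.6  0.3 -0.7]
blue [   0   39  111   29 1150]
 z37 [[0.6603, 0.0229], [0.6598, -0.0689], [0.6475, -0.0672], [0.6479, 0.0257]] z62 [[0.653, 0.0037], [0.6525, -0.081], [0.6411, -0.0795], [0.6415, 0.0063]]
green [ 225    0  192   29 5509]
 z37 [[0.6735, -0.1676], [0.6554, -0.3169], [0.6358, -0.316], [0.6541, -0.1638]] z62 [[0.6651, -0.1722], [0.6484, -0.3102], [0.6303, -0.3093], [0.6472, -0.1687]]
green [264 250 114   7 675]
 z37 [[0.4657, -0.1646], [0.4528, -0.2708], [0.4468, -0.2703], [0.4598, -0.1636]] z62 [[0.4732, -0.1694], [0.4612, -0.2675], [0.4557, -0.2671], [0.4677, -0.1685]]
```

View pics/w9.png

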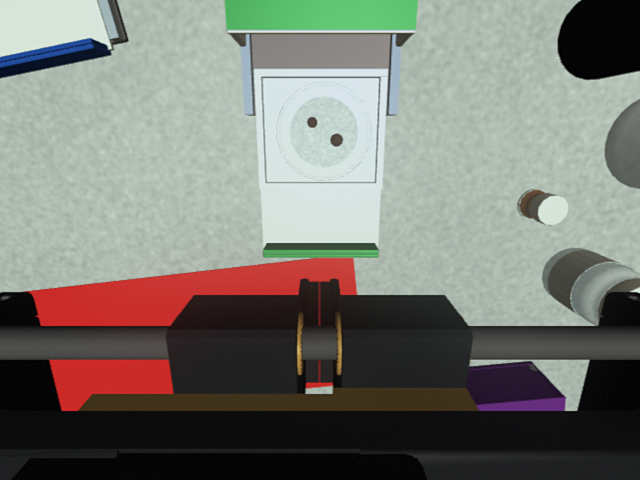

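View pics/s9.png

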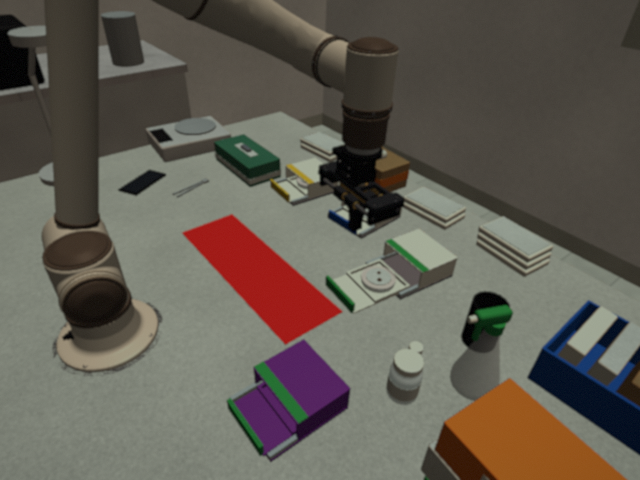

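View pics/t9.png

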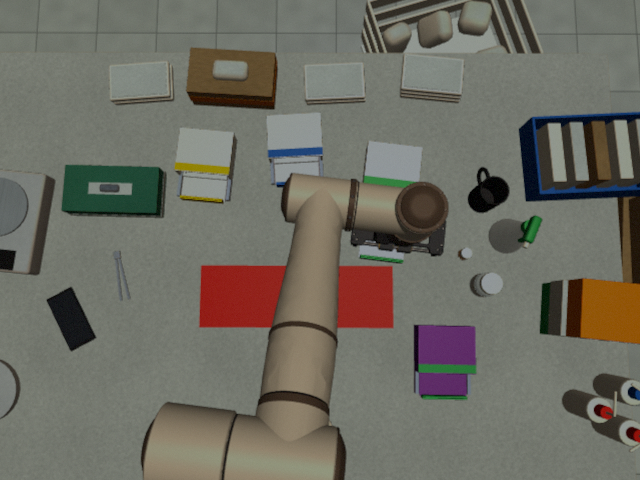

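The green lip moved from x 0.575 to 0.456, which is about 120 mm of travel. The dish is flat in its pocket, the blue lip still reads at home, and the yellow tray and bystanders haven't moved.

```bash
python3 - <<'E'
from h import *
print(r.close_job(), read_state()["clock"])
E
```

```text
the job is handed in; nothing more can be done
the job is handed in; nothing more can be done
```

The blue tray is home and the green tray is out at its stop with its dish in place. I handed the job in at about 10 s of the 48 s allowed. Handing in returned no verdict.

- **Blue tray:** I pushed it in with the closed fingertips from in front of the lip until the force rose to 21 N at the stop. Sliding takes 1.5–3 N, so that was a clear stop. The lip-to-hood gap then measured about 62 mm against 61 mm nominal, and the lip was still there in the last picture.
- **Green tray:** I lowered the closed tips into the well and pulled on the rear face of the lip only, until the force rose to 14 N with no further motion. The lip moved about 120 mm.
- **Final look:** The dish lies flat and looks central in its pocket. The yellow tray is shut, the bystanders look unmoved, and the gripper is clear of everything.
- **Disagreement:** In the side camera, the predicted position of the blue hood edge was about 1–2 px (3–4 mm) off the picture. I put this down to calibration, since the stop force and the wrist view agreed with each other.

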